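# Set the food processor's speed and hold its pulse lever half way

### The arm

A 6-joint arm with a two-finger parallel gripper is mounted at the origin on the work surface. World frame = base frame: x ahead of the robot, y to its left, z up, the work surface at z = 0. Lengths are in m, angles in rad, forces in N, time in s.
With the tool pointing down it reaches from about 0.25 to 0.8 m from the base axis. Payload 8.5 kg.
Tool frame: the origin (TCP) lies midway between the tips of the shut fingers; the grasp point (between the pads) lies 19 mm behind it; z points along the fingers, y is the direction in which the jaws open and shut (so a half turn about z gives the same grasp; the last joint's range is limited). The gripper opens to 85 mm and grips with 20 to 120 N. Pads are 22 mm wide; open, the fingers measure 114 mm over their backs; the gripper's body (76 mm by 85 mm) begins 54 mm behind the grasp point. The pads swing forward as they close: fully open they stand 13 mm farther back than shut.
Start: joints at [-1.117, 0.238, -0.013, 1.319, 0, 1.571], TCP at [0.23, -0.472, 0.231] pointing down, gripper open.
Joint ranges: [-2.66, 2.66], [-1.03, 1.9], [-1.14, 1.46], [-1.82, 2.27], [-1.45, 1.34], [-3.14, 3.14]. Speed limits (rad/s): [2.22, 2.22, 2.79, 3.14, 3.14, 3.14].

### API

Orientations are given as [roll, pitch, yaw] about the fixed x, y, z axes, in that order (R = Rz(yaw) Ry(pitch) Rx(roll)).
In Python, from rig import status, viewer, robot gives the robot as it stands.
- The arm moves only by the tool play_rows, never from a script. Its argument "steps" is a list that holds one entry, the list of rows, each a list of 7 numbers: the shift along the tool's x, y, z in mm, then the turn, a rotation vector about the tool's x, y, z in degrees, then the closure, from 0 (fully open) to 1 (shut). In form: [[[tx, ty, tz, ax, ay, az, hand], ...]]. A call has 1 to 10 rows; each row shifts and turns the pose as measured when the row begins, along the tool's axes as they then stand; what a row does not reach is not made up. A row lasts 1/8 s, in which the tool goes at most 62.5 mm and 10.7 degrees, less where a joint would pass 70% of its speed; a pose out of reach is approached as far as the arm can. A call is refused whole if a number of a shift passes 62.5 or a number of a turn 10.7, either way. A call with a gripper value outside its range is refused whole. The fingers move at their own pace and stop on an object; "grip_force" is the grip in N (left out, the last holds). Time passes only in rows, so rows that do not move let the fingers close. It gives the time, the measured TCP pose, the force and the opening at its end, in the units of the state.
- status.read_state(): the state, without advancing time (a new reading comes with each control period).
- viewer.get_image(name): name is "scene" or "top"; returns (picture, depth): 384x512x3 uint8, red, green, blue; 384x512 float32, m along the optical axis (not along the pixel's ray), 0 where there is no reading.
- viewer.calibration(name): a dict with "vertical_fov" (degrees; the focal length in pixels is half the picture's height over the tangent of half this angle, whatever the lens; pixels are square), "cx", "cy" (the principal point, pixels), "rvec" (rotation vector, rad) and "tvec" (3), from world to camera coordinates, as OpenCV has them. Camera axes: x right, y down, z forward; pixel columns grow to the right and rows downward; lengths in m; the calibration is good to about 2 mm. A picture is of the moment at which its call begins. calibration takes no time and is no camera call.
- robot.job_done(): hands the job in, once; it reports no verdict.
The state is a dict: "t": time; "joints": joint angles; "dq": joint speeds; "joint_efforts": joint torques, N m; "tool_pos": TCP position; "tool_rot": TCP orientation; "contact_force": force on the tool from outside, world axes, zero at the start; "moment": the same for the moment, N m; "gripper_width": finger opening in m.
Only numpy, scipy, OpenCV 4.12 (cv2) and the standard library are available. Lean on these libraries where they do the work, as an engineer would, in place of code of your own. Each camera call takes 0.05 s, during which the arm holds its last target. There are 200 camera calls.

### The job

On the food processor, first slide the upright speed grip along its track until it is lined up with the small wedge-shaped pointer beside the track. Then press the hinged pulse lever about half way down with the fingers and keep it there: the program finishes while the fingers still hold it half pressed, with the speed still at the pointer. Do not push the lever down to its stop (full power), do not press the round lid-release button, and leave the things standing around the machine where they are.

Things in the scene. Friction and masses are not known exactly. Their poses are not given: they have to be found in the camera images.
- processor: Fixed white base, in its frame x -125..125, y -325..105 mm (x to its back, z up), flat top 80 mm up. Origin: on the worktop under the control deck's centre. Bowl 168 mm wide at y -235, up to 282 mm high. Deck (y > -140): speed track along y at x 55, y -75..75 mm; in front, lever and button units centred at x -60, one at y 50, the other at y -50; which is which varies.
- speed_grip (a point): Centre of the top of the speed grip, an upright grey block 28 mm (x) by 14 mm (y) by 32 mm high with a white line across its top; top 116 mm above the worktop, the track's face under it 84 mm. Axes as the processor's. It slides along y with about 1.5 N of friction and stays where it is left.
- speed_slider (a joint): Position of the speed grip along its track in m: 0 at the -y end (towards the bowl), 0.10 at the +y end; starts between 0 and 0.025.
- pointer: Preset pointer: a fixed dark steel wedge 24 mm long (x), 12 mm wide, 8 mm high, on the deck just behind the track, tip towards the grip. Origin at the tip, at deck height, 22 mm behind the grip's centre line. Axes as the processor's. The speed is set when the grip's centre has the same y as the tip. At the start it is 30 mm or more from the grip, towards +y.
- pulse_pad (a point): Centre of the top of the round pad (36 mm across) near the free, front end of the pulse lever; 127 mm above the worktop at rest. The axes turn with the lever: x along it towards the hinge, y along the hinge axis. From rest it sinks 9 mm and moves 4 mm to the front (-x) by half way, 19 mm and 7 mm at the stop.
- pulse_base: Fixed steel plate (104 by 52 by 6 mm, on the deck) that carries the pulse lever, a grey arm 82 mm long, 24 mm wide, hinged at its back (+x) end and sloping up to its free front end. Origin: centre of the plate's underside; axes as the processor's. The hinge axis runs along y at x 35, z 16 mm (96 mm above the worktop); the pad's centre is 62 mm along the arm.
- pulse_lever (a joint): Angle of the pulse lever in rad: 0 up (at rest), 0.32 at the lower stop, 0.16 half way (the pad about 9 mm down). A spring brings it back up: pressed at the pad it takes about 4 N to start, 8 N half way and 12 N at the stop.
- release_top (a point): Centre of the top of the round lid-release button (28 mm across, in a 42 mm collar), 102 mm above the worktop, in the middle of its unit. To be left alone.
- release_button (a joint): Travel of the lid-release button in m: 0 up, 0.006 pressed. To stay up.
- tumbler: A loose glass tumbler, 72 mm wide and 90 mm high, in front of the machine; origin at the centre of its underside. Bystander.
- pear_a: A loose green pear, 66 mm wide and 86 mm high, in front of the machine; origin at the centre of its underside. Bystander.
- pear_b: A second such pear, in front of the machine. Bystander.
- jar: A loose amber glass jar with a steel cap, 60 mm wide and 85 mm high, by the machine's +y side; origin at the centre of its underside. Bystander.
- mug: A loose white mug, 84 mm wide and 85 mm high, behind the machine; origin at the centre of its underside. Bystander.
- spoon: A loose wooden spoon lying on the worktop beyond the jar on the machine's +y side; handle to its own -x. Bystander.

How it is judged:
On the way, in this order (a step that is already met when the one before it is completed fails the run):
1. the speed grip is lined up with the pointer (within 6 mm) and at rest, the pulse lever still up (y of speed_grip in the frame of pointer between -0.006 and 0.006 m and velocity of joint speed_slider between -0.01 and 0.01 m/s and value of joint pulse_lever below 0.05 rad), for 0.2 s.
2. the fingers hold the pulse lever about half way down for a second (y of speed_grip in the frame of pointer between -0.006 and 0.006 m and value of joint pulse_lever between 0.1 and 0.22 rad and contact force between the fingers and pulse_lever above 2 N), for 1 s.
At the end, for the whole second after the job is handed in: The speed grip is lined up with the pointer within 6 mm along the track; the fingers press on the pulse lever with more than 2 N and hold it steady between 0.10 and 0.22 rad (half way is 0.16, the stop 0.32); the release button is up (all of step 2 and velocity of joint pulse_lever between -0.1 and 0.1 rad/s and value of joint release_button below 0.0025 m); the arm keeps its last pose, push and grip.
It fails at once if the pulse lever is pushed to its stop (beyond 0.29 rad) (value of joint pulse_lever above 0.29 rad).
It fails at once if the lid-release button is pressed (more than 2.5 mm) (value of joint release_button above 0.0025 m).
It fails at once if a thing around the machine is moved by more than 20 mm or tipped (distance of any of tumbler, pear_a, pear_b, jar, mug, spoon from where it was at the start of the episode above 0.02 m or angle between any of tumbler, pear_a, pear_b, jar, mug's own z axis and vertical above 0.4 rad).
It also fails if it takes over 40 s, if anything falls off the work surface, if the arm or the gripper's body presses on something with over 40 N, if the wrist force passes 120 N, or if a joint passes its speed limit or range.

## Working session

There is one attempt and no reset: what is moved stays moved. The work goes in short steps, Python scripts to look and compute and a tool call to move; the robot and the scene stay as the last step left them, time stands still between calls to the robot, and variables do not carry over. Pictures are saved under pics/ and viewed, about 8 in all and at most 12, crops included, and the job is handed in when it is done.

Besides the shell and the picture viewer there is one more tool, called after "Call:" by a JSON object that holds its "fn" and its "kwargs". play_rows: Moves the arm, as the interface text tells. Its arguments: {"type":"object","properties":{"steps":{"type":"array"},"grip_force":{"type":"number"}},"required":["steps"]}

```bash
mkdir -p pics; cat > h.py <<'E'
import numpy as np, cv2
from rig import status, viewer, robot
def cam(n):
    c=viewer.calibration(n); f=192/np.tan(np.radians(c["vertical_fov"])/2)
    R=cv2.Rodrigues(np.array(c["rvec"],float))[0]; t=np.array(c["tvec"],float)
    return f,c["cx"],c["cy"],R,t,c
def ray(n,u,v,z):
    f,cx,cy,R,t,_=cam(n); d=R.T@np.array([(u-cx)/f,(v-cy)/f,1]); o=-R.T@t
    return o+d*(z-o[2])/d[2]
def cloud(n,D):
    f,cx,cy,R,t,_=cam(n); v,u=np.mgrid[:D.shape[0],:D.shape[1]]
    P=np.stack([(u-cx)/f*D,(v-cy)/f*D,D],-1); return (P-t)@R
def proj(n,p):
    f,cx,cy,R,t,_=cam(n); q=R@np.array(p)+t; return q[0]/q[2]*f+cx,q[1]/q[2]*f+cy
E
python3 - <<'E'
from h import *
for n in("scene","top"):
    I,D=viewer.get_image(n); np.savez(n,I=I,D=D); cv2.imwrite(f"pics/{n}0.png",I[...,::-1]); print(viewer.calibration(n), -cam(n)[3].T@cam(n)[4])
print(status.read_state())
E
```

```text
{'vertical_fov': 45.1543426644275, 'cx': 260.41415733002947, 'cy': 186.92275633794304, 'rvec': array([ 1.51831948,  2.10220738, -0.83772885]), 'tvec': array([ 0.05478908, -0.3603622 ,  1.43908226])} [1.19021865 0.35811492 0.81175968]
{'vertical_fov': 43.94424741766765, 'cx': 260.0471090499316, 'cy': 187.68985238974292, 'rvec': array([ 2.14357695, -2.11410751,  0.12659006]), 'tvec': array([0.15541274, 0.60564389, 1.16477901])} [0.42245465 0.12466047 1.24645883]
{'t': 0.1, 'joints': array([-1.11700043e+00,  2.38701641e-01, -1.41438187e-02,  1.31917190e+00,
        1.05606879e-05,  1.57081910e+00]), 'dq': array([-3.37906333e-05,  3.30282405e-04,  8.54773670e-04, -3.04946739e-04,
       -1.33410956e-03, -1.76814676e-03]), 'joint_efforts': array([-4.52866902e-05, -5.39720964e+01,  3.46996987e+01,  1.34563440e-02,
        4.49288223e-05,  1.63344981e-05]), 'tool_pos': array([ 0.22999975, -0.47154966,  0.23076212]), 'tool_rot': array([-3.14037162e+00, -1.05328684e-05,  4.53773111e-01]), 'contact_force': array([-0.13254452, -0.15142409,  0.05847817]), 'moment': array([ 0.04513522,  0.01045481, -0.010266  ]), 'gripper_width': 0.08515688657855228}
```

View pics/scene0.png

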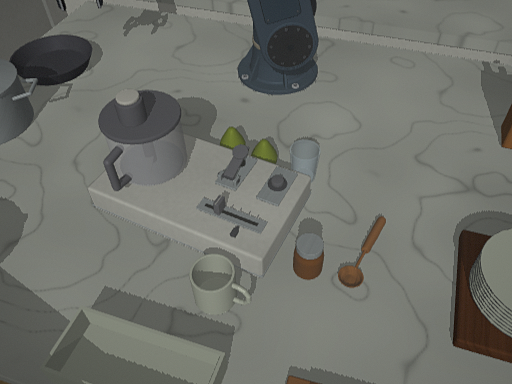

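View pics/top0.png

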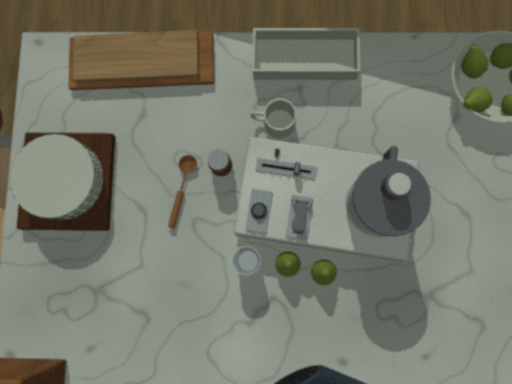

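Scene: the machine with the grip at (219,204) and pointer at (235,231). Top: grip ~(296,169), pointer ~(277,153), lever ~(300,215), button ~(259,211). I'll take an enlarged crop and a depth-based machine pose.

```bash
python3 - <<'E'
from h import *
z=np.load("top.npz"); I,D=z["I"],z["D"]
c=I[130:255,225:345]; cv2.imwrite("pics/topc.png",cv2.resize(c[...,::-1],None,fx=5,fy=4.8*5/4.8,interpolation=cv2.INTER_CUBIC)[:600])
s=np.load("scene.npz"); cs=s["I"][135:255,180:320]; cv2.imwrite("pics/scenec.png",cv2.resize(cs[...,::-1],None,fx=5,fy=5,interpolation=cv2.INTER_CUBIC))
# base top: points at z≈0.08
for n,q in(("top",z),("scene",s)):
    P=cloud(n,q["D"]); m=(abs(P[...,2]-.08)<.008)&(q["D"]>0)&(P[...,0]>.2)&(P[...,0]<.75)&(abs(P[...,1])<.45)
    m=m.astype(np.uint8); k,l,st,_=cv2.connectedComponentsWithStats(m); j=1+st[1:,4].argmax()
    pts=P[l==j]; print(n,st[j],pts[:,2].mean(),cv2.minAreaRect(pts[:,:2].astype(np.float32)),cv2.boxPoints(cv2.minAreaRect(pts[:,:2].astype(np.float32))).tolist())
for nm,u,v,h in(("grip",296,169,.116),("ptr",277,157,.084),("lever",300,228,.127),("btn",259,211,.102),("pearA",288,264,.05),("pearB",324,272,.05),("tumb",247,261,.09)):
    print(nm,ray("top",u,v,h).round(4))
E
```

```text
top [  234   137   178   124 11685] 0.0806889802940059 ((0.5785677433013916, -0.002589389681816101), (0.4293557107448578, 0.24991561472415924), 81.88727569580078) [[0.4245648980140686, -0.19748462736606598], [0.6719794869422913, -0.2327529937028885], [0.7325705885887146, 0.19230584800243378], [0.48515599966049194, 0.2275742143392563]]
scene [   88   133   223   130 11810] 0.08190497002435373 ((0.5778236985206604, -0.0022532641887664795), (0.42933863401412964, 0.2512296438217163), 82.07562255859375) [[0.4238128066062927, -0.19755467772483826], [0.6726434230804443, -0.23219069838523865], [0.7318345904350281, 0.1930481493473053], [0.48300397396087646, 0.2276841700077057]]
grip [0.6398 0.0755 0.116 ]
ptr [0.6759 0.1216 0.084 ]
lever [0.497 0.066 0.127]
btn [0.5383 0.1636 0.102 ]
pearA [0.4126 0.0913 0.05  ]
pearB [0.3946 0.0024 0.05  ]
tumb [0.4184 0.1909 0.09  ]
```

View pics/topc.png

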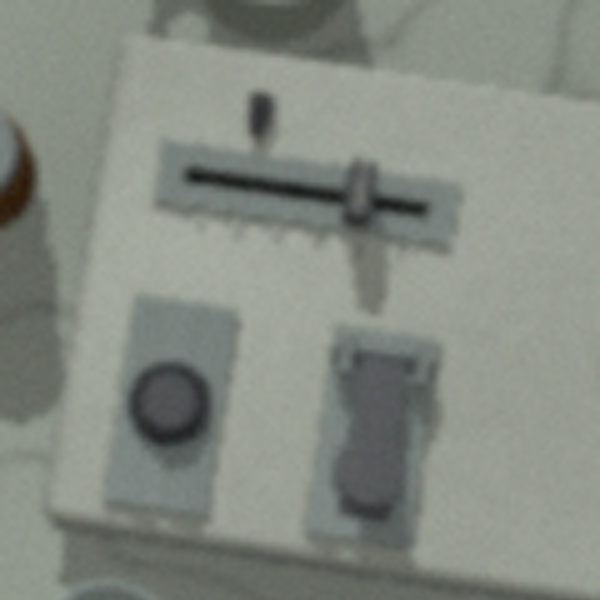

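View pics/scenec.png

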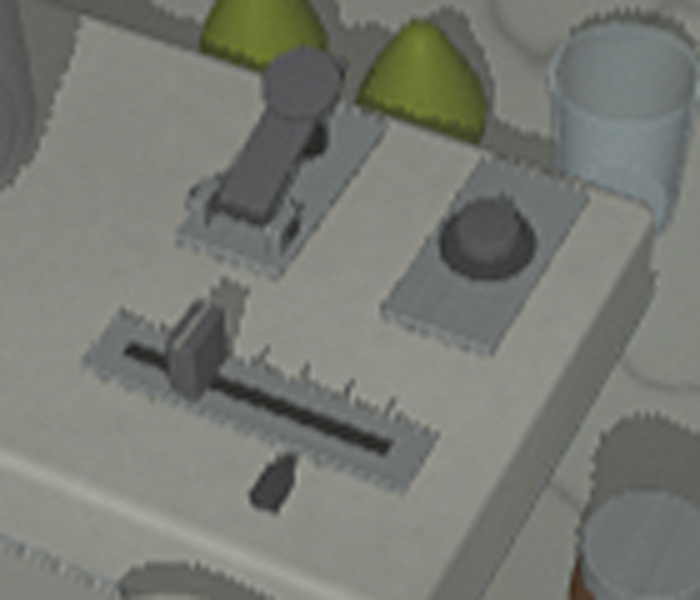

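```bash
python3 - <<'E'
from h import *
a=np.radians(-8.0); X=np.array([np.cos(a),np.sin(a)]);Y=np.array([-X[1],X[0]]); O=np.array([.5782,-.0024])+.11*Y
print("O",O); L=lambda p:((p[:2]-O)@X*1e3).round(1),((p[:2]-O)@Y*1e3).round(1)
L=lambda p:[round(float((p[:2]-O)@e*1e3),1) for e in(X,Y)]
T=lambda x,y:(225+x/5-.4,130+y/5-.4); S=lambda x,y:(180+x/5-.4,135+y/5-.4)
for nm,h,t,s in(("grip",.116,(360,190),(212,318)),("tip",.084,(262,148),(296,455)),("pad",.127,(370,482),(302,84)),("btn",.102,(170,402),(490,230))):
    p=ray("top",*T(*t),h);q=ray("scene",*S(*s),h); print(nm,p[:2].round(4),L(p),q[:2].round(4),L(q))
for n in("top","scene"):
    d=np.load(n+".npz"); P=cloud(n,d["D"]); lx=(P[...,:2]-O)@X; ly=(P[...,:2]-O)@Y
    m=(P[...,2]>.108)&(P[...,2]<.125)&(abs(lx-.055)<.025)&(abs(ly)<.09)
    print(n,"grip",m.sum(),np.median(lx[m]),ly[m].min(),ly[m].max(),np.median(ly[m]),P[m][:,2].max())
    m=(P[...,2]>.120)&(P[...,2]<.14)&(abs(lx+.08)<.04)&(abs(ly+.05)<.035)
    print(n,"pad",m.sum(),lx[m].min(),lx[m].max(),ly[m].min(),ly[m].max(),np.median(P[m][:,2]))
E
```

```text
O [0.59350904 0.10652949]Traceback (most recent call last):
  File "<stdin>", line 3, in <module>
NameError: name 'p' is not defined. Did you mean: 'np'?
```

Call:
{"fn": "play_rows", "kwargs": {"steps": [[[0, 0, -20, 0, 0, 8.5, 0], [0, 0, -20, 0, 0, 8.5, 0], [0, 0, -20, 0, 0, 8.5, 0], [0, 0, -20, 0, 0, 8.5, 0], [0, 0, 0, 0, 0, 0, 0]]]}}

```text
t: 0.72
tool_pos: [0.2296, -0.4707, 0.3107]
tool_rot: [-3.136, 0.004, -0.157]
contact_force: [0.7, -0.2, 0.1]
gripper_width: 0.0854
```

```bash
cat >> h.py <<'E'
a=np.radians(-8.0); X=np.array([np.cos(a),np.sin(a)]);Y=np.array([-X[1],X[0]]); O=np.array([.5782,-.0024])+.11*Y
def L(p): return [round(float((np.array(p)[:2]-O)@e*1e3),1) for e in(X,Y)]
E
python3 - <<'E'
from h import *
T=lambda x,y:(225+x/5-.4,130+y/5-.4); S=lambda x,y:(180+x/5-.4,135+y/5-.4)
for nm,h,t,s in(("grip",.116,(360,190),(212,318)),("tip",.084,(262,148),(296,455)),("pad",.127,(370,482),(302,84)),("btn",.102,(170,402),(490,230))):
    p=ray("top",*T(*t),h);q=ray("scene",*S(*s),h); print(nm,p[:2].round(4),L(p),q[:2].round(4),L(q))
for n in("top","scene"):
    d=np.load(n+".npz"); P=cloud(n,d["D"]); lx=(P[...,:2]-O)@X; ly=(P[...,:2]-O)@Y
    m=(P[...,2]>.108)&(P[...,2]<.125)&(abs(lx-.055)<.025)&(abs(ly)<.09)
    print(n,"grip",m.sum(),np.median(lx[m]),ly[m].min(),ly[m].max(),np.median(ly[m]),P[m][:,2].max())
    m=(P[...,2]>.120)&(P[...,2]<.14)&(abs(lx+.08)<.04)&(abs(ly+.05)<.035)
    print(n,"pad",m.sum(),lx[m].min(),lx[m].max(),ly[m].min(),ly[m].max(),np.median(P[m][:,2]))
E
```

```text
grip [0.6432 0.0741] [53.7, -25.2] [0.6362 0.0776] [46.3, -22.7]
tip [0.6703 0.1215] [73.9, 25.5] [0.6682 0.1239] [71.6, 27.6]
pad [0.5017 0.0693] [-85.8, -49.7] [0.5066 0.0686] [-80.8, -49.7]
btn [0.5407 0.1646] [-60.4, 50.2] [0.5426 0.1658] [-58.7, 51.6]
top grip 67 0.0550243699631966 -0.033062278697068605 -0.019513238934440843 -0.02652942255414198 0.12047206142234602
top pad 199 -0.10234784347576602 -0.06374911513056845 -0.06677824043228577 -0.03303121840001828 0.12695506556913808
scene grip 102 0.05682567184849675 -0.0340040942088177 -0.01854085297541789 -0.024349127864513508 0.12125323401127981
scene pad 196 -0.10197355410820015 -0.06539185483047175 -0.06849806485550841 -0.03319189789651439 0.1281023322117793
```

Call:
{"fn": "play_rows", "kwargs": {"steps": [[[7, -55, 0, 0, 0, -1, 0], [7, -55, 0, 0, 0, 0, 0], [7, -55, 0, 0, 0, 0, 0], [7, -55, 0, 0, 0, 0, 0], [7, -55, 0, 0, 0, 0, 0], [7, -55, 0, 0, 0, 0, 0], [7, -55, 0, 0, 0, 0, 0], [7, -55, 0, 0, 0, 0, 0], [7, -55, 0, 0, 0, 0, 0], [7, -55, 0, 0, 0, 0, 0]]]}}

```text
t: 1.98
tool_pos: [0.3598, 0.0114, 0.305]
tool_rot: [-3.071, 0.013, -0.024]
contact_force: [0.1, 0.6, -0.7]
gripper_width: 0.0854
```

Call:
{"fn": "play_rows", "kwargs": {"steps": [[[0, 0, 0, 0, 0, 0, 0], [0, 0, 0, 0, 0, 0, 0]]]}}

```text
t: 2.22
tool_pos: [0.3592, 0.0118, 0.3033]
tool_rot: [-3.071, 0.015, -0.017]
contact_force: [-0.5, 0.2, 1.1]
gripper_width: 0.0855
```

Call:
{"fn": "play_rows", "kwargs": {"steps": [[[20, -10, 0, -4, 0.9, 7, 0], [0, 0, 0, 0, 0, 0, 0], [42, -15, 0, 0, 0, 0, 0], [42, -15, 0, 0, 0, 0, 0], [42, -15, 0, 0, 0, 0, 0], [42, -15, 0, 0, 0, 0, 0], [42, -15, 0, 0, 0, 0, 0], [42, -15, 0, 0, 0, 0, 0], [0, 0, 0, 0, 0, 0, 0]]]}}

```text
t: 3.35
tool_pos: [0.6325, 0.0021, 0.304]
tool_rot: [-3.07, 0.009, -0.028]
contact_force: [-1.9, 0.2, -0.9]
gripper_width: 0.0856
```

```bash
python3 -c "
from h import *
s=status.read_state()
for k in('joints','dq','tool_pos','tool_rot','contact_force','joint_efforts'): print(k,s[k].round(4))"
```

```text
joints [-0.0312  0.4345  0.4585  1.6044  0.0713  3.1386]
dq [-0.0118 -0.0416 -0.0379  0.0195 -0.0026 -0.0053]
tool_pos [0.6325 0.0021 0.304 ]
tool_rot [-3.0702  0.0094 -0.0282]
contact_force [-1.9297  0.178  -0.9002]
joint_efforts [ 5.18300e-01 -6.82870e+01  3.68372e+01 -1.70400e-01  3.70900e-01
  3.59000e-02]
```

Call:
{"fn": "play_rows", "kwargs": {"steps": [[[0, 0, 0, -4, 0, 7, 0], [0, 0, 0, 0, 0, 0, 0]]]}}

```text
t: 3.6
tool_pos: [0.6277, -0.0399, 0.3032]
tool_rot: [-3.108, 0.018, -0.077]
contact_force: [0.1, 0.7, 0.1]
gripper_width: 0.0852
```

```bash
python3 -c "
from h import *
s=status.read_state()
for k in('joints','dq','tool_pos','tool_rot','contact_force','joint_efforts'): print(k,s[k].round(4))"
```

```text
joints [-0.0797  0.4354  0.4591  1.6126  0.0334  3.1391]
dq [ 0.0339 -0.0081 -0.0107 -0.0021  0.0322 -0.0043]
tool_pos [ 0.6277 -0.0399  0.3032]
tool_rot [-3.1081  0.0179 -0.0772]
contact_force [0.126  0.6798 0.0785]
joint_efforts [-1.12760e+00 -6.84311e+01  3.51605e+01  1.86600e-01 -3.09000e-01
  3.23000e-02]
```

Call:
{"fn": "play_rows", "kwargs": {"steps": [[[0, -60, -10, 0, 0, -9.8, 0], [0, 0, 0, 0, 0, -9.8, 0], [0, 0, 0, 0, 0, -9.8, 0], [0, 0, 0, 0, 0, -9.8, 0], [0, 0, 0, 0, 0, -9.8, 0], [0, 0, 0, 0, 0, -9.8, 0], [0, 0, 0, 0, 0, -9.8, 0], [0, 0, 0, 0, 0, -9.8, 0], [0, 0, 0, 0, 0, -9.8, 0]]]}}

```text
t: 4.72
tool_pos: [0.6234, 0.023, 0.3189]
tool_rot: [-3.123, -0.04, 1.516]
contact_force: [0.1, -0.5, -0.1]
gripper_width: 0.0854
```

Call:
{"fn": "play_rows", "kwargs": {"steps": [[[0, 0, 0, 0, 0, -9.8, 0], [0, 0, 0, 0, 0, -9.8, 0], [0, 0, 0, 0, 0, -9.8, 0], [0, 0, 0, 0, 0, -9.8, 0], [0, 0, 0, 0, 0, -9.8, 0], [0, 0, 0, 0, 0, -9.8, 0], [0, 0, 0, 0, 0, -9.8, 0], [0, 0, 0, 0, 0, -9.8, 0], [0, 0, 0, 0, 0, -9.8, 0], [0, 0, 0, 0, 0, 0, 0]]]}}

```text
t: 5.98
tool_pos: [0.6129, 0.0255, 0.3234]
tool_rot: [3.095, -0.018, 3.115]
contact_force: [0.2, 0.2, 0.9]
gripper_width: 0.0854
```

Call:
{"fn": "play_rows", "kwargs": {"steps": [[[0, 0, 0, 2.7, -1, 6.5, 0], [0, 0, 0, 0, 0, 0, 0], [-12, 25, 40, 0, 0, 0, 0], [-12, 25, 50, 0, 0, 0, 0], [0, 0, 50, 0, 0, 0, 0], [0, 0, 0, 0, 0, 0, 0]]]}}

```text
t: 6.72
tool_pos: [0.6427, 0.0726, 0.1818]
tool_rot: [3.139, -0.003, 2.993]
contact_force: [-0.1, 0.1, 0.5]
gripper_width: 0.0857
```

```bash
python3 -c "
from h import *
s=status.read_state()
print(s['tool_pos'],s['tool_rot'],L(s['tool_pos']))"
```

```text
[0.64269825 0.07264543 0.18184044] [ 3.13876186e+00 -2.62488856e-03  2.99270031e+00] [53.4, -26.7]
```

Call:
{"fn": "play_rows", "kwargs": {"steps": [[[-1, 0, 40, 0, 0, 0.5, 0], [-1, 0, 40, 0, 0, 0, 0], [0, 0, 9, 0, 0, 0, 0], [0, 0, 0, 0, 0, 0, 0.6], [0, 0, 0, 0, 0, 0, 0.9], [0, 0, 0, 0, 0, 0, 1], [0, 0, 0, 0, 0, 0, 1], [0, 0, 0, 0, 0, 0, 1]]], "grip_force": 25}}

```text
t: 7.72
tool_pos: [0.6521, 0.0725, 0.1065]
tool_rot: [3.132, 0.014, 2.983]
contact_force: [2.0, -0.2, -5.1]
gripper_width: 0.013
```

```bash
python3 -c "
from h import *
s=status.read_state()
print(s['tool_pos'],s['tool_rot'],L(s['tool_pos']))"
```

```text
[0.65210928 0.07246867 0.1065474 ] [3.13150901 0.01438038 2.98303323] [62.8, -25.6]
```

```bash
python3 - <<'E'
from h import *
I,D=viewer.get_image("scene"); cv2.imwrite("pics/s1.png",cv2.resize(I[120:260,160:320,::-1],None,fx=4,fy=4,interpolation=cv2.INTER_CUBIC))
E
```

```text
(no output)
```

View pics/s1.png

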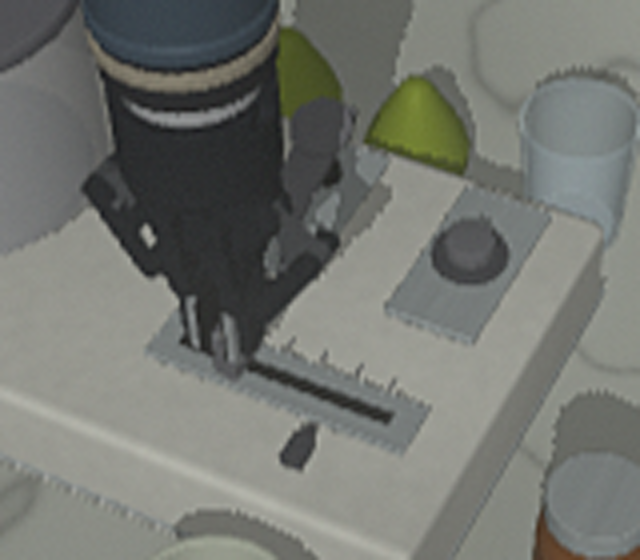

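The fingers hold the grip at crop (228,345); the pointer tip is at (315,425). Now I slide.

Call:
{"fn": "play_rows", "kwargs": {"steps": [[[0, 8, 0, 0, 0, 0, 1], [0, 14, 0, 0, 0, 0, 1], [0, 14, 0, 0, 0, 0, 1], [0, 8, 0, 0, 0, 0, 1], [0, 0, 0, 0, 0, 0, 1]]]}}

```text
t: 8.4
tool_pos: [0.6588, 0.1196, 0.1065]
tool_rot: [3.132, 0.013, 2.984]
contact_force: [-0.2, -0.8, -0.5]
gripper_width: 0.013
```

```bash
python3 - <<'E'
from h import *
s=status.read_state()
print(s['tool_pos'],s['tool_rot'],L(s['tool_pos']),s['contact_force'])
I,D=viewer.get_image("scene"); cv2.imwrite("pics/s2.png",cv2.resize(I[160:260,180:300,::-1],None,fx=6,fy=6,interpolation=cv2.INTER_CUBIC))
E
```

```text
[0.65877207 0.11959611 0.10647014] [3.13249328 0.01277287 2.98405696] [62.8, 22.0] [-0.20301828 -0.7708905  -0.49870205]
```

View pics/s2.png

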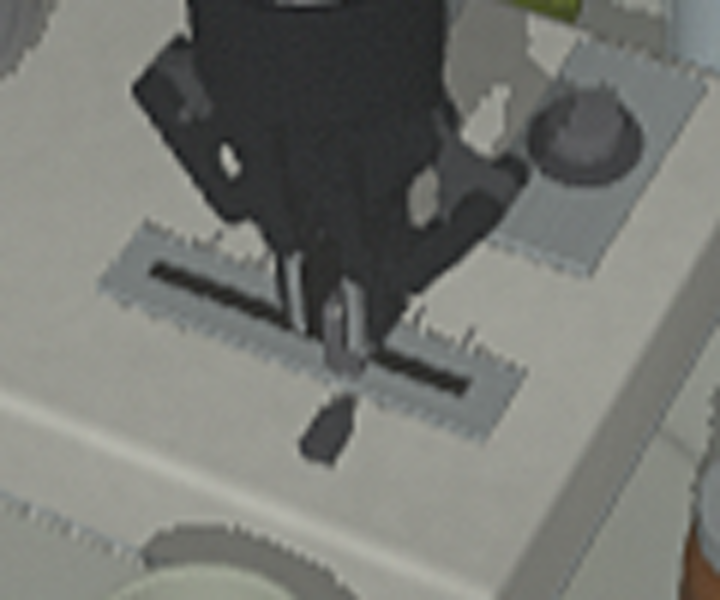

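Call:
{"fn": "play_rows", "kwargs": {"steps": [[[0, 4, 0, 0, 0, 0, 1], [0, 0, 0, 0, 0, 0, 1], [0, 0, 0, 0, 0, 0, 0.5], [0, 0, 0, 0, 0, 0, 0], [0, 0, 0, 0, 0, 0, 0], [0, 0, -40, 0, 0, 0, 0], [0, 0, -50, 0, 0, 0, 0], [50, -15, -50, 0, 0, 0, 0.5], [50, -15, 0, 0, 0, 0, 1], [50, -20, 0, 0, 0, 0, 1]]]}}

```text
t: 9.7
tool_pos: [0.509, 0.097, 0.24]
tool_rot: [3.131, 0.015, 2.982]
contact_force: [-0.2, -0.3, 1.1]
gripper_width: 0.0322
```

```bash
python3 - <<'E'
from h import *
s=status.read_state()
print(s['tool_pos'],s['tool_rot'],L(s['tool_pos']),s['contact_force'])
for n in("top","scene"):
    I,D=viewer.get_image(n); np.savez(n+"2",I=I,D=D)
    P=cloud(n,D); lx=(P[...,:2]-O)@X; ly=(P[...,:2]-O)@Y
    m=(P[...,2]>.108)&(P[...,2]<.125)&(abs(lx-.055)<.02)&(abs(ly)<.09)
    print(n,"grip",m.sum(),np.median(lx[m]),ly[m].min(),ly[m].max(),np.median(ly[m]))
    # pointer: dark pixels on deck behind track
    g=I.max(2); m2=(abs(lx-.088)<.016)&(abs(ly)<.09)&(g<95)&(P[...,2]>.07)&(P[...,2]<.1)
    print(n,"ptr",m2.sum(),[x.round(4) for x in(np.median(lx[m2]),lx[m2].min(),ly[m2].min(),ly[m2].max(),np.median(ly[m2]))] if m2.any() else 0)
a_=cv2.resize(np.load("top2.npz")["I"][140:190,245:320,::-1],None,fx=7,fy=7,interpolation=cv2.INTER_CUBIC)
cv2.imwrite("pics/t3.png",a_)
E
```

```text
[0.50902985 0.09697876 0.23995815] [3.1309385  0.01461637 2.98167715] [-82.3, -21.2] [-0.21441757 -0.25822155  1.08413278]
  return _methods._mean(a, axis=axis, dtype=dtype,
  ret = ret.dtype.type(ret / rcount)
Traceback (most recent call last):
ValueError: zero-size array to reduction operation minimum which has no identity
```

```bash
python3 - <<'E'
from h import *
n="scene"
for f in("scene.npz",None):
    I,D=viewer.get_image(n) if f is None else (np.load(f)["I"],np.load(f)["D"])
    P=cloud(n,D); lx=(P[...,:2]-O)@X; ly=(P[...,:2]-O)@Y
    m=(P[...,2]>.108)&(P[...,2]<.125)&(abs(lx-.055)<.02)&(abs(ly)<.09)
    print("grip",m.sum(), m.any() and [np.median(lx[m]),ly[m].min(),ly[m].max(),np.median(ly[m])])
    g=I.max(2); m2=(abs(lx-.088)<.016)&(abs(ly)<.09)&(g<95)&(P[...,2]>.07)&(P[...,2]<.1)
    print("ptr",m2.sum(),m2.any() and [x.round(4) for x in(np.median(lx[m2]),lx[m2].min(),ly[m2].min(),ly[m2].max(),np.median(ly[m2]))])
I1,D1=viewer.get_image("top")
A=cv2.resize(I[165:255,190:290,::-1],None,fx=6,fy=6,interpolation=cv2.INTER_CUBIC); cv2.imwrite("pics/s3.png",A)
# where the tip's axis line y=26 lies, for the record
for y in(23,26,29):
    print(y,[np.round((np.array(proj("scene",[*(O+X*x/1e3+Y*y/1e3),z]))-[190,165])*6+2.5) for x,z in((55,.116),(77,.084),(100,.084))])
E
```

```text
grip 102 [np.float64(0.05682567184849675), np.float64(-0.0340040942088177), np.float64(-0.01854085297541789), np.float64(-0.024349127864513508)]
ptr 67 [np.float64(0.092), np.float64(0.0767), np.float64(0.0224), np.float64(0.0343), np.float64(0.0284)]
grip 111 [np.float64(0.056489416557780954), np.float64(0.0170870002209995), np.float64(0.0317639420532422), np.float64(0.026027401746207116)]
ptr 68 [np.float64(0.0913), np.float64(0.0747), np.float64(0.0222), np.float64(0.0338), np.float64(0.0285)]
23 [array([302., 265.]), array([275., 373.]), array([241., 423.])]
26 [array([310., 268.]), array([283., 376.]), array([249., 426.])]
29 [array([318., 271.]), array([291., 379.]), array([257., 429.])]
```

View pics/s3.png

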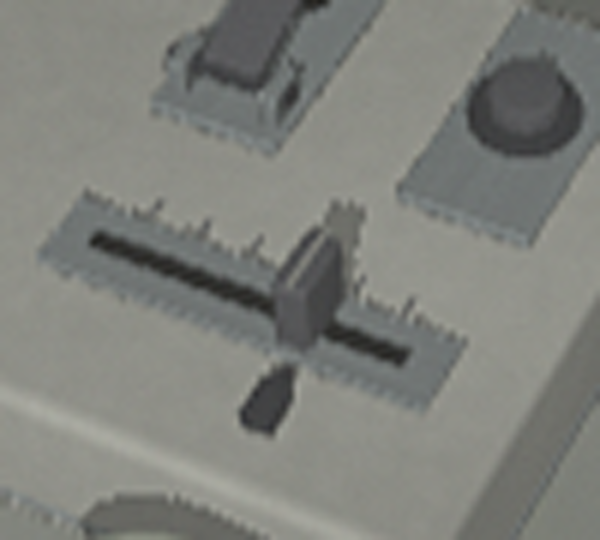

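```bash
python3 - <<'E'
from h import *
n="top"; d=np.load("top.npz"); I,D=d["I"],d["D"]
P=cloud(n,D); lx=(P[...,:2]-O)@X; ly=(P[...,:2]-O)@Y
g=I.max(2)
for th in(85,95,105,115):
    m2=(abs(lx-.088)<.016)&(abs(ly)<.09)&(g<th)
    print(th,m2.sum(),m2.any() and [x.round(4) for x in(np.median(lx[m2]),lx[m2].min(),lx[m2].max(),ly[m2].min(),ly[m2].max(),ly[m2].mean(),P[...,2][m2].mean())])
s=np.load("scene.npz")
for nm,a,b in(("top",I,cloud("top",D)),("scene",s["I"],cloud("scene",s["D"]))):
    lx=(b[...,:2]-O)@X; ly=(b[...,:2]-O)@Y; g=a.max(2)
    m=(abs(lx-.055)<.004)&(abs(ly)<.09)&(g<70)&(b[...,2]<.1)   # dark slot ends
    print(nm,"slot",m.sum(),ly[m].min(),ly[m].max(), lx[m].mean())
    m=(b[...,2]>.1)&(b[...,2]<.13)&(abs(lx+.06)<.03)&(abs(ly-.05)<.03); print("btn",lx[m].mean(),ly[m].mean())
E
```

```text
85 25 [np.float64(0.0889), np.float64(0.0802), np.float64(0.0987), np.float64(0.0249), np.float64(0.033), np.float64(0.029), np.float64(0.0883)]
95 33 [np.float64(0.0889), np.float64(0.0785), np.float64(0.0987), np.float64(0.0237), np.float64(0.0338), np.float64(0.0289), np.float64(0.0876)]
105 39 [np.float64(0.0892), np.float64(0.0785), np.float64(0.0987), np.float64(0.0227), np.float64(0.0342), np.float64(0.0284), np.float64(0.0872)]
115 43 [np.float64(0.0889), np.float64(0.0767), np.float64(0.0987), np.float64(0.0222), np.float64(0.0342), np.float64(0.0281), np.float64(0.0866)]
top slot 96 -0.057744778944546084 0.05823676733000877 0.054882539992281563
btn -0.05989147601336049 0.049664136320971476
scene slot 119 -0.060439920139565485 0.05946426308392383 0.05465381643392272
btn -0.059932597656872005 0.049689939940440145
```

Call:
{"fn": "play_rows", "kwargs": {"steps": [[[-46, 15, 0, 0.6, 0.8, -1, 0], [-46, 15, 0, 0, 0, 0, 0], [-45, 15, 0, 0, 0, 0, 0], [0, 0, 20, 0, 0, 0, 0], [0, 0, 0, 0, 0, 0, 0]]]}}

```text
t: 10.48
tool_pos: [0.6598, 0.1222, 0.2205]
tool_rot: [3.14, 0.005, 2.999]
contact_force: [0.1, 0.3, 1.1]
gripper_width: 0.0852
```

```bash
python3 -c "
from h import *
s=status.read_state()
print(s['tool_pos'],s['tool_rot'],L(s['tool_pos']),s['gripper_width'])"
```

```text
[0.65984384 0.12216232 0.22053727] [3.14042358 0.0049906  2.99876769] [63.5, 24.7] 0.08524925125734342
```

Call:
{"fn": "play_rows", "kwargs": {"steps": [[[8, 0, 40, 0, 0, 0, 0], [0, 0, 40, 0, 0, 0, 0], [0, 0, 35, 0, 0, 0, 0], [0, 0, 0, 0, 0, 0, 0.6], [0, 0, 0, 0, 0, 0, 1], [0, 0, 0, 0, 0, 0, 1], [0, 0, 0, 0, 0, 0, 1]]]}}

```text
t: 11.35
tool_pos: [0.6583, 0.1243, 0.1117]
tool_rot: [3.136, 0.017, 2.998]
contact_force: [-1.0, -1.0, 0.8]
gripper_width: 0.0126
```

```bash
python3 -c "
from h import *
s=status.read_state()
print(s['tool_pos'],s['tool_rot'],L(s['tool_pos']),s['gripper_width'])"
```

```text
[0.65828048 0.12431396 0.11172049] [3.13619568 0.01738451 2.99832409] [61.7, 26.6] 0.012611707895823884
```

Call:
{"fn": "play_rows", "kwargs": {"steps": [[[0, 2.5, 0, 0, 0, 0, 1], [0, 0, 0, 0, 0, 0, 1], [0, 0, 0, 0, 0, 0, 1]]]}}

```text
t: 11.72
tool_pos: [0.6586, 0.1267, 0.1117]
tool_rot: [3.137, 0.017, 2.998]
contact_force: [0.3, -0.4, -3.7]
gripper_width: 0.0129
```

```bash
python3 -c "
from h import *
s=status.read_state()
print(s['tool_pos'],s['tool_rot'],L(s['tool_pos']),s['gripper_width'])"
```

```text
[0.65858337 0.12672874 0.11174485] [3.13665563 0.01717282 2.99811232] [61.6, 29.1] 0.012919154115611916
```

Call:
{"fn": "play_rows", "kwargs": {"steps": [[[0, 0, 0, 0, 0, 0, 0.5], [0, 0, 0, 0, 0, 0, 0], [0, 0, 0, 0, 0, 0, 0], [0, 0, -40, 0, 0, 0, 0], [0, 0, -50, 0, 0, 0, 0], [48, -26, 0, 0, -0.9, 0, 0.5], [48, -26, 0, 0, 0, 0, 1], [48, -26, 0, 0, 0, 0, 1], [0, 0, 0, 0, 0, 0, 1], [0, 0, 0, 0, 0, 0, 1]]]}}

```text
t: 12.98
tool_pos: [0.5036, 0.0696, 0.2029]
tool_rot: [3.133, 0.044, 2.998]
contact_force: [-0.0, -0.8, -0.1]
gripper_width: 0.0003
```

```bash
python3 - <<'E'
from h import *
s=status.read_state()
print(s['tool_pos'],s['tool_rot'],L(s['tool_pos']),s['gripper_width'],s['contact_force'])
n="scene"; I,D=viewer.get_image(n); P=cloud(n,D); lx=(P[...,:2]-O)@X; ly=(P[...,:2]-O)@Y
m=(P[...,2]>.108)&(P[...,2]<.125)&(abs(lx-.055)<.02)&(abs(ly)<.09)
print("grip",m.sum(), m.any() and [np.median(lx[m]),ly[m].min(),ly[m].max(),np.median(ly[m])])
cv2.imwrite("pics/s4.png",cv2.resize(I[125:255,180:320,::-1],None,fx=5,fy=4.6,interpolation=cv2.INTER_CUBIC))
E
```

```text
[0.50363057 0.06961242 0.20292354] [3.13282095 0.04353595 2.99833975] [-83.9, -49.1] 0.0002935725014398604 [-0.00462162 -0.76577705 -0.0966919 ]
grip 104 [np.float64(0.05668358109946578), np.float64(0.020669550384464764), np.float64(0.03464086440644619), np.float64(0.02879912252699484)]
```

View pics/s4.png

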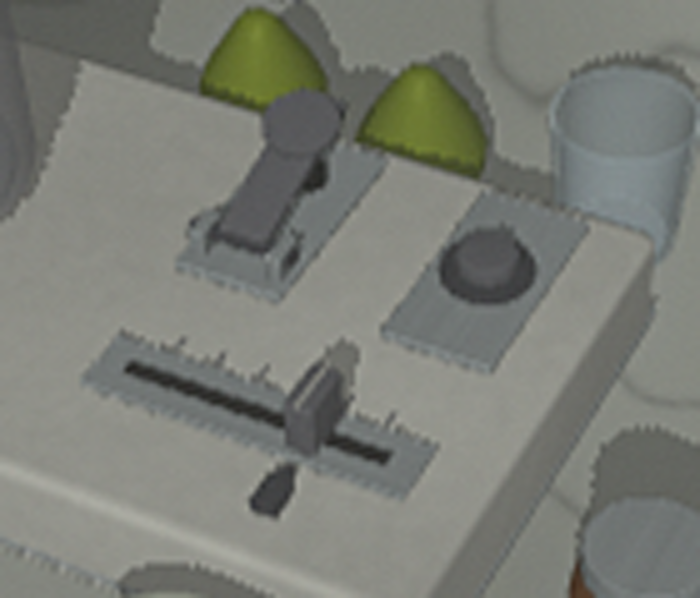

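Call:
{"fn": "play_rows", "kwargs": {"steps": [[[0, -1, 20, 0.4, 2.5, 0, 1], [0, 0, 25, 0, 0, 0, 1], [0, 0, 18, 0, 0, 0, 1], [0, 0, 0, 0, 0, 0, 1]]]}}

```text
t: 13.52
tool_pos: [0.5099, 0.0704, 0.138]
tool_rot: [3.139, 0.0, 3.0]
contact_force: [-0.8, 0.6, 0.6]
gripper_width: 0.0002
```

```bash
python3 -c "
from h import *
s=status.read_state()
print(s['tool_pos'],s['tool_rot'],L(s['tool_pos']),s['gripper_width'],s['contact_force'])"
```

```text
[0.50991003 0.0704417  0.13799219] [3.13933568e+00 4.35941981e-04 2.99995420e+00] [-77.8, -47.4] 0.00022912102222926803 [-0.76435382  0.55834433  0.56665834]
```

Call:
{"fn": "play_rows", "kwargs": {"steps": [[[7, -2.5, 0, 0, 0, 0, 1], [0, 0, 6, 0, 0, 0, 1], [0, 0, 5, 0, 0, 0, 1], [0, 0, 0, 0, 0, 0, 1]]]}}

```text
t: 14.02
tool_pos: [0.5043, 0.0695, 0.1285]
tool_rot: [3.138, 0.004, 3.0]
contact_force: [0.2, -0.6, 4.4]
gripper_width: -0.0003
```

```bash
python3 -c "
from h import *
s=status.read_state()
print(s['tool_pos'],s['tool_rot'],L(s['tool_pos']),s['gripper_width'],s['contact_force'])"
```

```text
[0.5043452  0.06945485 0.12854073] [3.13824737 0.00387041 3.00032387] [-83.1, -49.1] -0.00032308136006334336 [ 0.17934469 -0.55519542  4.43821886]
```

Call:
{"fn": "play_rows", "kwargs": {"steps": [[[1, 0, 3, 0, 0, 0, 1], [1, 0, 3, 0, 0, 0, 1], [1, 0, 2, 0, 0, 0, 1], [0, 0, 0, 0, 0, 0, 1]]]}}

```text
t: 14.52
tool_pos: [0.5021, 0.0698, 0.1229]
tool_rot: [3.138, 0.007, 3.0]
contact_force: [-1.2, -1.2, 5.8]
gripper_width: 0.0001
```

```bash
python3 -c "
from h import *
s=status.read_state()
print(s['tool_pos'],s['tool_rot'],L(s['tool_pos']),s['gripper_width'],s['contact_force'])"
```

```text
[0.50214702 0.06983453 0.12291931] [3.13758493 0.00741099 3.00011577] [-85.4, -49.1] 0.00011949743869757433 [-1.18409467 -1.19258688  5.84004011]
```

Call:
{"fn": "play_rows", "kwargs": {"steps": [[[1, 0, 3, 0, 0, 0, 1], [1, 0, 2.5, 0, 0, 0, 1], [0, 0, 0, 0, 0, 0, 1], [0, 0, 0, 0, 0, 0, 1]]]}}

```text
t: 15.02
tool_pos: [0.5013, 0.07, 0.1205]
tool_rot: [3.137, 0.012, 3.0]
contact_force: [-1.6, -1.4, 7.5]
gripper_width: -0.0001
```

```bash
python3 -c "
from h import *
s=status.read_state()
print(s['tool_pos'],s['tool_rot'],L(s['tool_pos']),s['gripper_width'],s['contact_force'])"
```

```text
[0.50127407 0.06996181 0.12047019] [3.13689456 0.01198374 2.99976384] [-86.2, -49.0] -6.700175265652169e-05 [-1.58364629 -1.44521007  7.53918336]
```

Call:
{"fn": "play_rows", "kwargs": {"steps": [[[0.5, 0, 2.5, 0, 0.4, 0, 1], [0.5, 0, 2, 0, 0, 0, 1], [0, 0, 1, 0, 0, 0, 1], [0, 0, 1, 0, 0, 0, 1]]]}}

```text
t: 15.52
tool_pos: [0.5003, 0.0701, 0.1171]
tool_rot: [3.136, 0.007, 3.0]
contact_force: [-4.5, 0.6, 9.5]
gripper_width: 0.0001
```

```bash
python3 - <<'E'
from h import *
s=status.read_state()
print(s['tool_pos'],s['tool_rot'],L(s['tool_pos']),s['contact_force'])
I,D=viewer.get_image("scene"); cv2.imwrite("pics/s5.png",cv2.resize(I[110:250,160:320,::-1],None,fx=4,fy=4,interpolation=cv2.INTER_CUBIC))
s=status.read_state(); print(s['tool_pos'],s['contact_force'])
E
```

```text
[0.50027616 0.07010989 0.11708672] [3.13605569 0.00736371 2.99971458] [-87.3, -49.0] [-4.46670316  0.55325457  9.50936589]
[0.50027502 0.07008837 0.11705649] [-2.89475376  0.03587272  8.89088021]
```

View pics/s5.png

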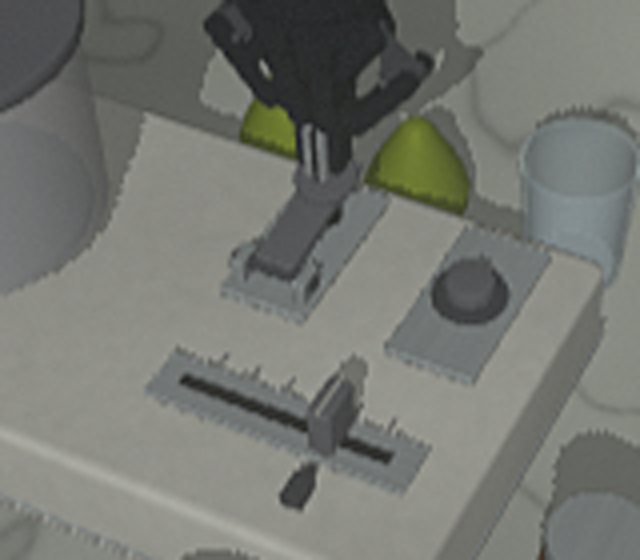

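Call:
{"fn": "play_rows", "kwargs": {"steps": [[[0, 0, 0, 0, 0, 0, 1], [0, 0, 0.7, 0, 0, 0, 1], [0, 0, 0.7, 0, 0, 0, 1], [0, 0, 0.7, 0, 0, 0, 1]]]}}

```text
t: 16.08
tool_pos: [0.5006, 0.0701, 0.1182]
tool_rot: [3.135, 0.011, 3.0]
contact_force: [-3.2, 0.0, 7.4]
gripper_width: 0.0
```

```bash
python3 -c "
from h import *
s=status.read_state()
print(s['tool_pos'],s['tool_rot'],L(s['tool_pos']),s['gripper_width'],s['contact_force'])"
```

```text
[0.50058972 0.07005884 0.11820351] [3.13522383 0.01059353 2.99959373] [-86.9, -49.0] 1.4591078122063519e-05 [-3.17302114  0.04171055  7.3689804 ]
```

Call:
{"fn": "play_rows", "kwargs": {"steps": [[[0, 0, 0.9, 0, 0, 0, 1], [0, 0, 0.9, 0, 0, 0, 1], [0, 0, 0.9, 0, 0, 0, 1], [0, 0, 0.9, 0, 0, 0, 1], [0, 0, 0.9, 0, 0, 0, 1], [0, 0, 0.9, 0, 0, 0, 1], [0, 0, 0.9, 0, 0, 0, 1]]]}}

```text
t: 16.95
tool_pos: [0.5004, 0.0701, 0.1174]
tool_rot: [3.134, 0.015, 2.999]
contact_force: [-3.4, -0.9, 8.6]
gripper_width: -0.0003
```

```bash
python3 - <<'E'
from h import *
for i in range(3):
    s=status.read_state(); print(s['t'],s['tool_pos'],L(s['tool_pos']),s['contact_force'])
    n="scene"; I,D=viewer.get_image(n)
P=cloud(n,D); lx=(P[...,:2]-O)@X; ly=(P[...,:2]-O)@Y
m=(P[...,2]>.108)&(P[...,2]<.125)&(abs(lx-.055)<.02)&(abs(ly)<.09)
print("grip",ly[m].min(),ly[m].max())
# lever arm surface slope now vs at rest
for d in(D,np.load("scene.npz")["D"]):
    P=cloud(n,d); lx=(P[...,:2]-O)@X; ly=(P[...,:2]-O)@Y
    m=(lx>-.064)&(lx<-.035)&(abs(ly+.05)<.008)&(P[...,2]>.095)&(P[...,2]<.14)
    print(m.sum(),np.arctan(-np.polyfit(lx[m],P[...,2][m],1)[0]),np.median(P[...,2][m]))
E
```

```text
16.95 [0.50037297 0.07008059 0.11738031] [-87.2, -49.1] [-3.41020542 -0.87850235  8.63826257]
17.0 [0.50033332 0.07010728 0.11734998] [-87.2, -49.0] [-3.06972367 -0.04649974  9.22559086]
17.05 [0.50037505 0.07013377 0.11736023] [-87.2, -49.0] [-3.46770128 -0.22778927  8.56500987]
grip 0.020681120354361517 0.034396496436936756
75 0.14251049403702742 0.10700011314578421
88 0.3040327725609573 0.11175636758362491
```

```bash
python3 -c "
from h import *
robot.job_done()
s=status.read_state(); print(s['t'],s['tool_pos'],s['contact_force'])"
```

```text
the job is handed in; nothing more can be done
the job is handed in; nothing more can be done
```

I set the speed grip at the pointer, then pressed the pulse lever about half way with the shut fingers. The job went in at about 17 s with the lever still held. The hand-in reports no verdict.

- **Speed grip:** the last camera check put it at about y 27.5 mm in the machine's frame, against about 28.2 mm for the pointer. That is under 1 mm off, with 6 mm allowed. The first slide left it about 2.5 to 4 mm short, so I gripped it again and nudged it over.
- **Pulse lever:** depth readings showed the arm turned about 0.16 rad from rest, with about 8.6 to 9.2 N on the fingers, steady over the last three readings. By my estimate it had been in the half-way range for more than 1.5 s. During the press it may have reached about 0.20 rad, well short of the stop.
- **Button and surroundings:** I never touched the lid-release button. The tumbler, pears, jar and mug showed no change in the views I checked. I did not measure the spoon again.
- **What went wrong on the way:**
    - The last wrist joint ran into its limit early on, so I turned the hand half round to use the equivalent grasp.
    - The arm also crept a few millimetres between rows, which I corrected as I went.

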